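# Label a carton with the two-stage trigger

### The arm

A 6-joint arm with a two-finger parallel gripper is mounted at the origin on the work surface. World frame = base frame: x ahead of the robot, y to its left, z up, the work surface at z = 0. Lengths are in m, angles in rad, forces in N, time in s.
With the tool pointing down it reaches from about 0.375 to 0.975 m from the base axis. Payload 3.8 kg.
Tool frame: the origin (TCP) lies midway between the tips of the shut fingers; the grasp point (between the pads) lies 19 mm behind it; z points along the fingers, y is the line along which they close (so a half turn about z gives the same grasp; the last joint's range is limited). The gripper opens to 85 mm and grips with 20 to 120 N. Pads are 22 mm wide; open, the fingers measure 114 mm over their backs; the gripper's body (76 mm by 85 mm) begins 54 mm behind the grasp point. The pads swing forward as they close: fully open they stand 13 mm farther back than shut.
Start: joints at [1.177, 0.264, 1.604, -0, 1.274, -0.037], TCP at [0.236, 0.632, 0.231] pointing down, gripper open.
Joint ranges: [-2.63, 2.63], [-0.94, 2.18], [0.31, 2.57], [-1.31, 4.45], [0, 2.66], [-2.55, 2.55]. Speed limits (rad/s): [2.57, 2.57, 3.14, 3.14, 3.14, 3.14].

### API

Orientations are given as a rotation vector (axis times angle).
In Python, from workcell import bot, read_camera, camera_info, ticket gives the robot as it stands.
- The arm moves only by the tool servo_tool, never from a script. Its argument "targets" is a list of rows, each an object of numbers: "hand": the closure, from -1 (fully open) to 1 (shut); "x", "y", "z": the shift along the tool's x, y, z as a fraction of full scale; "roll": the turn about the tool's z as a fraction of full scale. In form: [{"hand": .., "x": .., "y": .., "z": .., "roll": ..}, ...]. A call has 1 to 10 rows; each row is the pose to reach, as a shift and turn from the pose commanded when the call began, along the tool's axes at that moment, turning the shorter way round; what a row does not reach only later rows make up. Full scale, the value 1, is 50 cm for a shift and 180 degrees for a turn. A row lasts 1/12 s, in which the tool goes at most 41.7 mm and 7.16 degrees, less where a joint would pass 70% of its speed; a pose out of reach is approached as far as the arm can. A call with a number of a shift or a turn outside -1 to 1 is refused whole. A call with a gripper value outside its range is refused whole. The fingers move at their own pace and stop on an object; "grip_force" is the grip in N (left out, the last holds). Time passes only in rows, so rows that repeat a pose let the fingers close. It gives the time, the measured TCP pose, the force, the opening and the grip force at its end, in the units of the state.
- bot.read_state(): the state, without advancing time (a new reading comes with each control period).
- read_camera(name): name is "side" or "top" or "wrist"; returns the picture (400x640x3 uint8, red, green, blue); there is no depth.
- camera_info(name): a dict with "fx", "fy", "cx", "cy" (pixels), "eye" and "orientation" of the camera in the world; the wrist camera has in their place "T_tool_cam" (4x4, takes a point from camera to tool coordinates, whose origin is the TCP and whose axes are the flange's). Camera axes: x right, y down, z forward; pixel columns grow to the right and rows downward; lengths in m; the calibration is good to about 2 mm. A picture is of the moment at which its call begins: read the wrist's pose just before it. camera_info takes no time and is no camera call.
- ticket.finish_job(): hands the job in; it is judged then, once.
The state is a dict: "time": time; "q": joint angles; "joint_vel": joint speeds; "joint_torque": joint torques, N m; "tool_pos": TCP position; "tcp_rot": TCP orientation; "wrist_force": force on the tool from outside, world axes, zero at the start; "torque": the same for the moment, N m; "width": opening from 0.0 (shut) to 1.0 (fully open); "grip_force": force on a finger pad.
Only numpy, scipy, OpenCV 4.12 (cv2) and the standard library are available. Lean on these libraries where they do the work, as an engineer would, in place of code of your own. Each camera call takes 0.05 s, during which the arm holds its last target. There are 200 camera calls.

### The job

Lay the long carton flat in the labeller's cradle. Then press the labeller's trigger down to its halfway stop and keep it there until the label head has run all the way out over the carton, only then press it fully down for a moment to apply the label, and let it come all the way up again. Leave the labelled carton lying in the cradle, and do not disturb the short carton or the vial.

Things in the scene. Friction and masses are not known exactly. Their poses are not given: they have to be found in the camera images.
- carton: the long white carton, a box 100 x 36 x 28 mm (x, y, z), 60 to 130 g, lying flat on the table on its 100 x 36 mm face. Origin: centre of its underside; x along its length, z up.
- carton_short: the short white carton, 66 x 36 x 28 mm, a bystander; origin at the centre of its underside.
- vial: small amber glass bottle with a black cap, 36 mm across, 75 mm tall, standing; a bystander; origin at the centre of its underside.
- labeller: bench labeller, fixed. Base plate 220 x 460 x 12 mm. Origin: on the table under the cradle's centre; y points to the white and grey housing (x -75 to +75, y +110 to +240 mm, 155 mm high, paper roll on it to 197 mm). Out of it peeps the label head, about 80 to 120 mm above the table, its parked nose at y = +75 mm. The trigger stands on the other side, at y about -140 mm.
- cradle (a point): centre of the cradle's floor, 20 mm above the table, axes as the labeller's. The carton lies in it lengthwise along x (either way round). Black walls 14 mm high above this floor leave 5 mm to spare at each end and 4 mm at each side: an end wall across each end, side walls near the ends (33 to 55 mm from the centre along x); the middle 66 mm of each long side is open for the fingers.
- trigger_foot: grey 60 x 60 mm foot of the two-stage trigger; its place along the base plate varies. Origin: centre of its underside, 12 mm above the table. Straight above it, on a column clamped at an unreported height, sits the cap, a grey mushroom 42 mm across, pressed straight down. Cap top at rest: anywhere 90 to 130 mm above the table, to be found by touch or sight; 17 mm above the black collar.
- half (a joint): first stage of the trigger, 0 at rest to 0.006 m at the halfway stop. Its spring takes about 3 N to start and 4 to 5 N to reach the stop; from there to 11 N the cap does not give further.
- full (a joint): second stage of the trigger, 0 until the push exceeds 11 N, 0.006 m when fully down (at about 14 N). The cap's total travel is 12 mm: 6 mm to the halfway stop and 6 mm beyond it. Both stages spring back when let go.
- head (a joint): how far the label head has run out of the housing, 0 parked to 0.060 m all the way out over the carton. It runs out slowly, in one to two seconds, while the trigger is held at its halfway stop, and returns as slowly when let up. Pressing the second stage before the head is all the way out spoils the label.
- carton_center (a point): middle of the long carton, 14 mm above its underside; 34 mm above the table when it lies in the cradle.
Mind the look-alikes: they are no part of the job. Leave any purple look-alike of the carton alone.

How it is judged:
On the way, in this order (a step that is already met when the one before it is completed fails the run):
1. the long carton lies in the cradle, let go (horizontal distance between carton_center and cradle below 0.009 m and height (world z) of carton_center below 0.04 m and angle between the x axis of carton and the x axis of cradle, either way round below 0.15 rad and angle between the z axis of carton and the z axis of cradle, either way round below 0.1 rad and contact force between the fingers and carton below 0.1 N), for 0.2 s.
2. the trigger is held at its halfway stop until the label head is out over the carton (value of joint half above 0.0045 m and value of joint full below 0.0015 m and value of joint head above 0.05 m), for 0.2 s.
3. the trigger is pressed fully down with the head out (value of joint full above 0.0045 m and value of joint head above 0.05 m), for 0.1 s.
At the end, for the whole second after the job is handed in: The long carton lies flat and still in the cradle (within 9 mm of its centre and 0.15 rad of its direction, on its floor), and the trigger is fully up (both stages within 1.5 mm of rest) (horizontal distance between carton_center and cradle below 0.009 m and height (world z) of carton_center below 0.04 m and angle between the x axis of carton and the x axis of cradle, either way round below 0.15 rad and angle between the z axis of carton and the z axis of cradle, either way round below 0.1 rad and linear speed of carton below 0.02 m/s and value of joint each of half, full below 0.0015 m); the robot touches nothing.
It fails at once if the second stage is pressed (over 2.5 mm) before the label head is out (under 48 mm of 60): the label is spoilt (value of joint full above 0.0025 m and value of joint head below 0.048 m).
It fails at once if the trigger is pressed to its halfway stop while the long carton is not in the cradle (value of joint half above 0.0045 m and horizontal distance between carton and cradle above 0.02 m).
It fails at once if the short carton is moved by more than 20 mm (distance of carton_short from where it was at the start of the episode above 0.02 m).
It fails at once if the vial is moved by more than 20 mm or tipped over (distance of vial from where it was at the start of the episode above 0.02 m or angle between vial's own z axis and vertical above 0.5 rad).
It also fails if it takes over 58 s, if anything falls off the work surface, if the arm or the gripper's body presses on something with over 40 N, if the wrist force passes 120 N, or if a joint passes its speed limit or range.

## Working session

There is one attempt and no reset: what is moved stays moved. The work goes in short steps, Python scripts to look and compute and a tool call to move; the robot and the scene stay as the last step left them, time stands still between calls to the robot, and variables do not carry over. Pictures are saved under pics/ and viewed, at most 12 in all, crops included, and the job is handed in when it is done.

Besides the shell and the picture viewer there is one more tool, called after "Emit:" in YAML: its name, and indented under it one key for each argument. servo_tool: Moves the arm, as the interface text tells. Its arguments: {"type":"object","properties":{"targets":{"type":"array"},"grip_force":{"type":"number"}},"required":["targets"]}

```bash
mkdir -p pics
cat > h.py <<'E'
import numpy as np, cv2
from scipy.spatial.transform import Rotation as R
from workcell import bot, read_camera, camera_info, ticket
def cam(name):
    i=camera_info(name); s=bot.read_state()
    if name=="wrist":
        T=np.eye(4);T[:3,:3]=R.from_rotvec(s["tcp_rot"]).as_matrix();T[:3,3]=s["tool_pos"]
        T=T@np.array(i["T_tool_cam"]); return i,T[:3,:3],T[:3,3]
    o=np.array(i["orientation"]); 
    return i,(R.from_rotvec(o).as_matrix() if o.size==3 else o),np.array(i["eye"])
def pt(c,u,v,z):
    i,M,e=c; d=M@np.array([(u-i["cx"])/i["fx"],(v-i["cy"])/i["fy"],1]); return e+d*(z-e[2])/d[2]
def px(c,p):
    i,M,e=c; q=M.T@(np.array(p)-e); return i["fx"]*q[0]/q[2]+i["cx"],i["fy"]*q[1]/q[2]+i["cy"]
def shot(name,f):
    c=cam(name); im=read_camera(name); cv2.imwrite("pics/"+f,im[...,::-1]); return c,im
E
python3 - <<'E'
from h import *
for n in("top","side"):
    c,im=shot(n,n+"0.png"); print(c)
print(bot.read_state())
E
```

```text
({'fx': 412.5741352045615, 'fy': 412.5741352045615, 'cx': 321.18829351601704, 'cy': 190.2798630716124, 'eye': array([ 0.30204661, -0.11251384,  1.08472815]), 'orientation': array([-2.0999139 ,  2.15052469, -0.20978388])}, array([[-0.02429968, -0.98183955,  0.18815055],
       [-0.99969146,  0.02289595, -0.00963077],
       [ 0.00514798, -0.18832652, -0.98209298]]), array([ 0.30204661, -0.11251384,  1.08472815]))
({'fx': 416.35574369263156, 'fy': 416.35574369263156, 'cx': 319.2951157076335, 'cy': 202.66916144780203, 'eye': array([-0.00507398, -1.07619377,  0.72644568]), 'orientation': array([-2.05444202,  0.50150205, -0.28686617])}, array([[ 8.87573965e-01, -2.33370332e-01,  3.97178481e-01],
       [-4.60665198e-01, -4.49302018e-01,  7.65451025e-01],
       [-1.80466439e-04, -8.62360704e-01, -5.06294364e-01]]), array([-0.00507398, -1.07619377,  0.72644568]))
{'time': 0.1, 'q': array([ 1.17709850e+00,  2.64704209e-01,  1.60526319e+00,  2.05588370e-05,
        1.27370258e+00, -3.68989004e-02]), 'joint_vel': array([-0.00103866, -0.0031223 , -0.00278411,  0.001342  , -0.0004517 ,
       -0.00058385]), 'joint_torque': array([-2.75037173e-04, -5.16712189e+01, -3.68589771e+01, -4.93677385e-05,
        6.20633698e-03, -2.69823153e-05]), 'tool_pos': array([0.23549782, 0.63186802, 0.23005483]), 'tcp_rot': array([-0.55741716, -3.09127344,  0.00318067]), 'wrist_force': array([ 0.1055906 , -0.05436629, -0.75177262]), 'torque': array([0.00024345, 0.02102898, 0.00741247]), 'grip_force': 0.0, 'width': 1.0024620776801105}
```

View pics/top0.png

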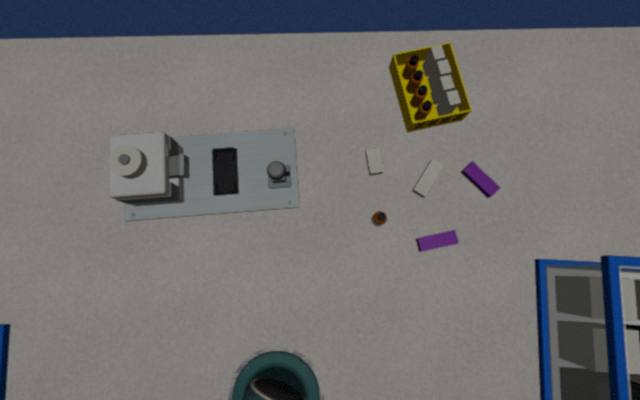

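View pics/side0.png

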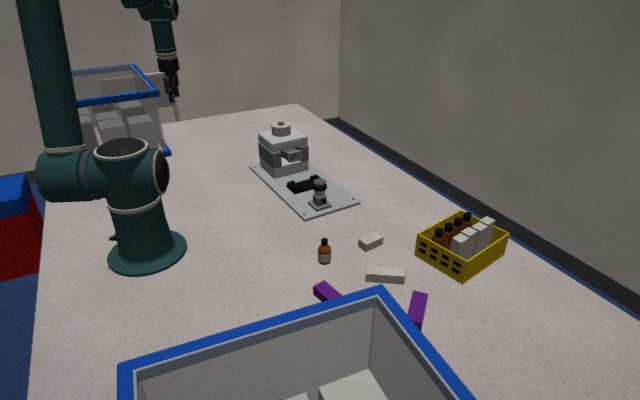

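Top view: the base plate spans (125–298, 130–220), with the housing at (140,167), the dark cradle at (225,171) and the trigger cap at (277,170). Candidates for the long carton:
- white box at (428,177): longer and free-standing
- white box at (374,161): the short one
- purple look-alikes at (480,179) and (437,240)
- white cartons in the yellow crate, about (447,75)

I choose (428,177). The vial is at (379,218).

Run:
```python
from h import *
im=cv2.imread("pics/top0.png"); c=cam("top")
hsv=cv2.cvtColor(im,cv2.COLOR_BGR2HSV)
def rect(name,x0,x1,y0,y1,mask,z):
    m=np.zeros(mask.shape,np.uint8); m[y0:y1,x0:x1]=mask[y0:y1,x0:x1]
    k=max(cv2.findContours(m,0,cv2.CHAIN_APPROX_NONE)[0],key=cv2.contourArea)
    P=np.array([pt(c,u,v,z)[:2] for u,v in k[:,0]],np.float32)*1000
    (cx,cy),(w,h),a=cv2.minAreaRect(P); b=cv2.boxPoints(((cx,cy),(w,h),a)); 
    e=max([b[1]-b[0],b[2]-b[1]],key=np.linalg.norm)
    print(name,"ctr mm",round(cx,1),round(cy,1),"size",round(w,1),round(h,1),"long-axis deg",round(np.degrees(np.arctan2(e[1],e[0]))%180,1), "n",len(k))
g=cv2.cvtColor(im,cv2.COLOR_BGR2GRAY)
print("gray samples tbl",im[250,350],"carton",im[177,428],"short",im[161,374],"plate",im[200,170],"foot",im[183,280],"cap",im[168,274],"cradle",im[171,225])
white=((g>150)*255).astype(np.uint8)
for t in (145,160,175):
    w=((g>t)*255).astype(np.uint8)
    try:
        rect("long",405,452,150,205,w,.028); rect("short",360,390,140,180,w,.028)
    except Exception as x: print(x)
rect("cradle",200,250,140,200,((g<50)*255).astype(np.uint8),.034)
d=im.astype(int); plate=((d[...,0]-d[...,2]>5)*255).astype(np.uint8)
rect("plate",100,310,115,235,plate,.012)
out=np.hstack([cv2.resize(im[135:205,395:465],(400,400),interpolation=2),cv2.resize(im[135:205,240:310],(400,400),interpolation=2)])
cv2.imwrite("pics/crop1.png",out)
```

```text
gray samples tbl [124 127 131] carton [131 139 140] short [125 132 133] plate [38 39 39] foot [91 88 81] cap [88 89 89] cradle [29 25 27]
max() iterable argument is empty
max() iterable argument is empty
max() iterable argument is empty
cradle ctr mm 561.4 127.7 size 123.0 61.5 long-axis deg 3.3 n 132
plate ctr mm 561.9 171.0 size 214.3 451.7 long-axis deg 93.4 n 536
```

View pics/crop1.png

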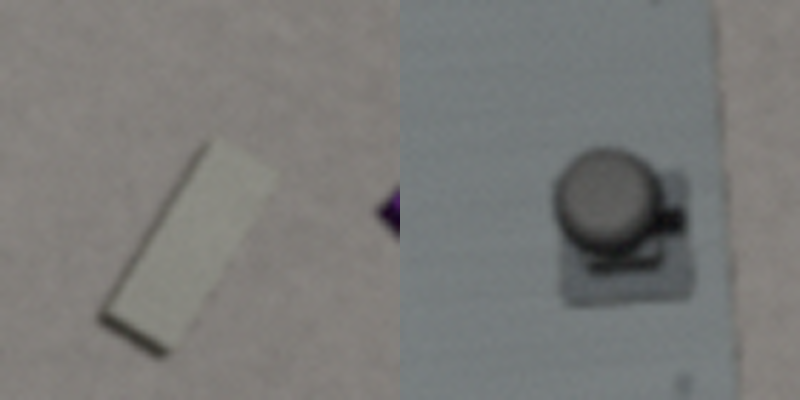

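The left crop shows a plain white long box with its top corners at crop (212,138), (278,178), (168,350), (103,315), and the purple box is separate. The right crop shows the trigger cap at (605,200) and its foot around (627,240).

Run:
```python
from h import *
c=cam("top"); f=400/70
K=np.array([(212,138),(278,178),(168,350),(103,315)])/f-.5+[395,135]
P=np.array([pt(c,u,v,.028) for u,v in K])*1000
print(P.round(1), P.mean(0).round(1), [np.linalg.norm(P[i]-P[(i+1)%4]).round(1) for i in range(4)])
d=P[0]+P[1]-P[2]-P[3]; print("yaw",np.degrees(np.arctan2(d[1],d[0])))
u,v=np.array([605,200])/f-.5+[240,135]
for z in(.09,.11,.13): print("cap",z,pt(c,u,v,z)*1000)
F=np.array([(560,305),(693,297)])/f-.5+[240,135]
print("foot front",[pt(c,*q,.03)*1000 for q in F])
print("vial",pt(c,379,218,.075)*1000,"short",pt(c,374,160,.028)*1000)
M=R.from_rotvec(bot.read_state()["tcp_rot"]).as_matrix(); print(M.round(3)); print(camera_info("wrist"))
```

```text
[[ 583.  -417.5   28. ]
 [ 563.2 -446.7   28. ]
 [ 483.8 -390.    28. ]
 [ 500.7 -361.4   28. ]] [ 532.7 -403.9   28. ] [np.float64(35.2), np.float64(97.6), np.float64(33.2), np.float64(99.7)]
yaw -34.88040995609873
cap 0.09 [ 543.67079806 -183.50380696   90.        ]
cap 0.11 [ 538.81270326 -182.07648306  110.        ]
cap 0.13 [ 533.95460846 -180.64915917  130.        ]
foot front [array([ 509.50213978, -165.51787953,   30.        ]), array([ 511.80960581, -226.35744885,   30.        ])]
vial [ 422.70049364 -263.02823245   75.        ] short [ 582.82494119 -264.61812747   28.        ]
[[-0.937  0.349 -0.001]
 [ 0.349  0.937 -0.002]
 [ 0.    -0.002 -1.   ]]
{'fx': 282.3705321788811, 'fy': 282.3705321788811, 'cx': 319.5465089303235, 'cy': 203.99109160526535, 'T_tool_cam': array([[-7.40629493e-06, -9.55014175e-01, -2.96560156e-01,
         7.63684158e-02],
       [ 9.99999863e-01, -1.62122833e-04,  4.97110981e-04,
        -1.39812049e-03],
       [-5.22827206e-04, -2.96560111e-01,  9.55014045e-01,
        -1.41216152e-01],
       [ 0.00000000e+00,  0.00000000e+00,  0.00000000e+00,
         1.00000000e+00]])}
```

Emit:
servo_tool:
  targets:
    - {"hand": -1, "x": 0, "y": 0, "z": -0.08, "roll": 0}
    - {"hand": -1, "x": -0.06, "y": -0.05, "z": -0.14, "roll": -0.03}
    - {"hand": -1, "x": -0.12, "y": -0.1, "z": -0.14, "roll": -0.06}
    - {"hand": -1, "x": -0.18, "y": -0.155, "z": -0.14, "roll": -0.1}
    - {"hand": -1, "x": -0.24, "y": -0.21, "z": -0.14, "roll": -0.132}
    - {"hand": -1, "x": -0.3, "y": -0.26, "z": -0.14, "roll": -0.132}
    - {"hand": -1, "x": -0.36, "y": -0.31, "z": -0.14, "roll": -0.132}
    - {"hand": -1, "x": -0.42, "y": -0.365, "z": -0.14, "roll": -0.132}
    - {"hand": -1, "x": -0.48, "y": -0.42, "z": -0.14, "roll": -0.132}
    - {"hand": -1, "x": -0.54, "y": -0.47, "z": -0.14, "roll": -0.132}

```text
time: 0.93
tool_pos: [0.4067, 0.3158, 0.3009]
tcp_rot: [0.091, -3.14, 0.001]
wrist_force: [0.7, 0.0, 0.3]
width: 0.998
grip_force: 0.0
```

```bash
cat >> h.py <<'E'
def go(x,y,z,az):
    "tool-frame fractions to reach world TCP x,y,z with tool x at azimuth az deg"
    s=bot.read_state(); M=R.from_rotvec(s["tcp_rot"]).as_matrix(); p=s["tool_pos"]
    a=np.degrees(np.arctan2(M[1,0],M[0,0])); r=-((az-a+180)%360-180)/180
    d=M.T@(np.array([x,y,z])-p)
    print("t",s["time"],"p",p.round(4),"az",a.round(2),"-> x,y,z",(d/.5).round(4),"roll",round(r,4),"mm",(np.linalg.norm(d)*1e3).round(),"w",s["width"],"F",s["wrist_force"].round(1),"g",s["grip_force"])
E
python3 -c "
from h import *
go(.51,.128,.30,183.4)"
```

```text
t 0.9333 p [0.4067 0.3158 0.3009] az -176.67 -> x,y,z [-0.1844 -0.3869  0.0018] roll -0.0004 mm 214.0 w 0.9979927750045758 F [0.7 0.  0.3] g 0.0
```

Emit:
servo_tool:
  targets:
    - {"hand": -1, "x": -0.037, "y": -0.07, "z": 0, "roll": 0}
    - {"hand": -1, "x": -0.074, "y": -0.145, "z": 0, "roll": 0}
    - {"hand": -1, "x": -0.11, "y": -0.22, "z": 0, "roll": 0}
    - {"hand": -1, "x": -0.147, "y": -0.3, "z": 0, "roll": 0}
    - {"hand": -1, "x": -0.184, "y": -0.375, "z": 0, "roll": 0}
    - {"hand": -1, "x": -0.184, "y": -0.387, "z": 0, "roll": 0}
    - {"hand": -1, "x": -0.184, "y": -0.387, "z": 0, "roll": 0}
    - {"hand": -1, "x": -0.184, "y": -0.387, "z": 0, "roll": 0}

```text
time: 1.6
tool_pos: [0.5093, 0.1301, 0.3008]
tcp_rot: [0.088, -3.139, -0.001]
wrist_force: [0.7, 0.8, 0.1]
width: 1.002
grip_force: 0.0
```

```bash
python3 -c "
from h import *
import pickle
c,im=shot('wrist','w1.png'); pickle.dump(c,open('w1.pkl','wb'))
print(bot.read_state()['joint_vel'].round(3),c[2])
print(px(c,[.561,.128,.02]))"
```

```text
[ 0.026 -0.004 -0.002 -0.004 -0.002 -0.005] [0.43279414 0.12453861 0.44208894]
(np.float64(316.72213815618227), np.float64(202.53342388278074))
```

View pics/w1.png

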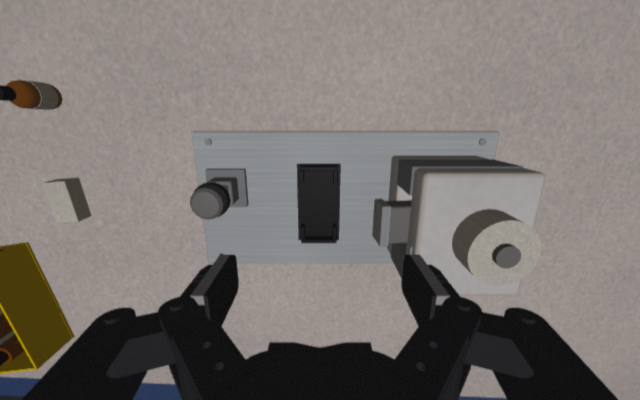

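The wrist view shows the cradle rim with corners near (298,164), (340,164), (339,242), (299,242). The cap centre is near (210,200) with the foot at (227,187), and the label head's nose is near u=376.

Run:
```python
from h import *
import pickle
c=pickle.load(open('w1.pkl','rb')); im=cv2.imread('pics/w1.png'); g=cv2.cvtColor(im,6)
def rect(c,m,box,z):
    x0,x1,y0,y1=box; mm=np.zeros(m.shape,np.uint8); mm[y0:y1,x0:x1]=m[y0:y1,x0:x1]
    k=max(cv2.findContours(mm,0,1)[0],key=cv2.contourArea)
    P=np.array([pt(c,u,v,z)[:2] for u,v in k[:,0]],np.float32)*1000
    r=cv2.minAreaRect(P); b=cv2.boxPoints(r); e=max([b[1]-b[0],b[2]-b[1]],key=np.linalg.norm)
    print(z,np.round(r[0],1),np.round(r[1],1),"deg",np.degrees(np.arctan2(e[1],e[0]))%180)
m=(g<60).astype(np.uint8)
rect(c,m,(285,355,150,255),.034); rect(c,m,(285,355,150,255),.02)
# plate corners/edges by eye: front edge & left edge
for q in [(193,131),(498,131),(207,264)]: print("plate corner",pt(c,*q,.012)*1e3)
# cap: triangulate
t=cam("top"); f=400/70; u,v=np.array([205,200])/f-.5+[240,135]
k=np.zeros_like(g); k[175:225,185:232]=1
hc=cv2.HoughCircles(cv2.resize(g[170:230,180:245],None,fx=6,fy=6,interpolation=2),3,1,200,param1=80,param2=25,minRadius=70,maxRadius=140)
print("hough",hc/6+[180,170,0] if hc is not None else None)
for z in np.arange(.09,.135,.01): print(z.round(2),"top",(pt(t,u,v,z)*1e3).round(1),"wrist",(pt(c,209,200,z)*1e3).round(1))
F=np.array([(160,305),(293,297)])/f-.5+[240,135]
print("foot top",[(pt(t,*q,.03)*1e3).round(1) for q in F])
cv2.imwrite("pics/crop2.png",np.hstack([cv2.resize(im[150:250,180:260],(440,550),interpolation=2),cv2.resize(im[150:250,285:350],(357,550),interpolation=2)]))
```

```text
0.034 [560.  130.5] [123.5  61.8] deg 3.2531834
0.02 [564.3 130.7] [127.8  63.9] deg 3.2531893
plate corner [463.44167544 -60.03258493  12.        ]
plate corner [438.21799376 389.66291251  12.        ]
plate corner [683.2256901  -52.93627497  12.        ]
hough [[[212.58333206 202.41666794  21.35000038]]]
0.09 top [547.7 -10.1  90. ] wrist [544.1 -12.4  90. ]
0.1 top [545.2 -11.1 100. ] wrist [540.9  -8.5 100. ]
0.11 top [542.7 -12.1 110. ] wrist [537.8  -4.7 110. ]
0.12 top [540.3 -13.2 120. ] wrist [534.6  -0.8 120. ]
0.13 top [537.8 -14.2 130. ] wrist [531.4   3.1 130. ]
foot top [array([513.7,  16.8,  30. ]), array([516.1, -43.8,  30. ])]
```

View pics/crop2.png

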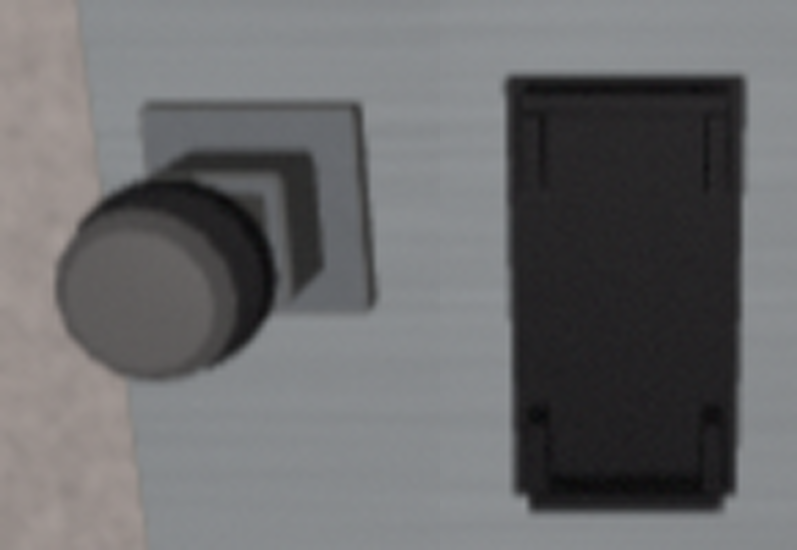

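Run:
```python
from h import *
import pickle
c=pickle.load(open('w1.pkl','rb')); t=cam("top")
for q in [(143,103),(360,103),(373,308)]:
    u,v=np.array(q)/5.5-.5+[180,150]; print("foot",[(pt(c,u,v,z)*1e3).round(1) for z in(.012,.025)])
f=400/70; a=np.array([205,200])/f-.5+[240,135]; b=np.array([142,293])/5.5-.5+[180,150]
for z in np.arange(.08,.135,.01): print(z.round(2),"top",(pt(t,*a,z)*1e3).round(1),"wrist",(pt(c,*b,z)*1e3).round(1))
for x in (200,220,240): pass
print("cap px radius exp", [(z,px(c,[.542,-.012+.021,z])[0]-px(c,[.542,-.012-.021,z])[0]) for z in(.09,.11,.13)])
s=cam("side"); print([np.round(px(s,[.544,-.011,z])) for z in(.09,.11,.13)])
im=cv2.imread('pics/side0.png')[165:225,295:345]; cv2.imwrite('pics/crop3.png',cv2.resize(im,(500,600),interpolation=2))
go(.533,-.404,.20,145.1)
```

```text
foot [array([518. , -45.1,  12. ]), array([515.4, -40. ,  25. ])]
foot [array([514.6,  15.3,  12. ]), array([512.2,  18.6,  25. ])]
foot [array([574.5,  17.7,  12. ]), array([570.2,  20.9,  25. ])]
0.08 top [550.1  -9.   80. ] wrist [551.4 -21.5  80. ]
0.09 top [547.7 -10.1  90. ] wrist [548.1 -17.4  90. ]
0.1 top [545.2 -11.1 100. ] wrist [544.9 -13.4 100. ]
0.11 top [542.7 -12.1 110. ] wrist [541.6  -9.4 110. ]
0.12 top [540.3 -13.2 120. ] wrist [538.3  -5.3 120. ]
0.13 top [537.8 -14.2 130. ] wrist [535.   -1.3 130. ]
cap px radius exp [(0.09, np.float64(32.57222251510706)), (0.11, np.float64(34.37898940923495)), (0.13, np.float64(36.397956256796874))]
[array([318., 185.]), array([318., 179.]), array([318., 174.])]
t 1.65 p [0.5091 0.1309 0.3009] az -176.69 -> x,y,z [ 0.0138 -1.0709  0.201 ] roll 0.2123 mm 545.0 w 0.998146027996835 F [-0.1  0.8  0.2] g 0.0
```

View pics/crop3.png

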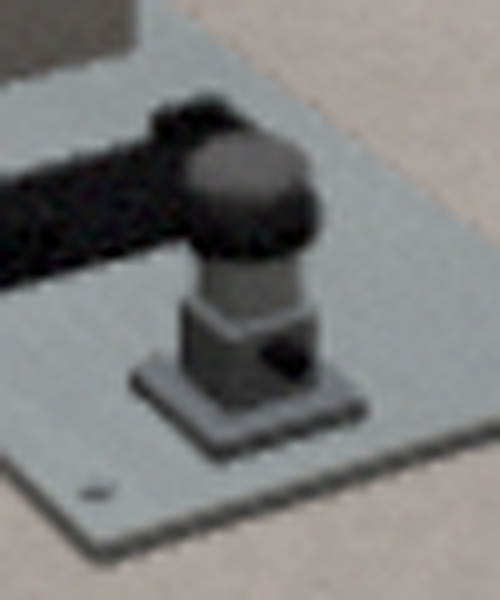

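The side crop shows the cap top at about (320,181), so z≈0.103. That agrees with the wrist and top rays: cap axis about (0.5445, -0.0125). The cradle is at (0.5635, 0.1303), yaw 3.3°. Next I fly to the carton.

Emit:
servo_tool:
  targets:
    - {"hand": -1, "x": 0, "y": -0.07, "z": 0, "roll": 0.03}
    - {"hand": -1, "x": 0, "y": -0.15, "z": 0, "roll": 0.07}
    - {"hand": -1, "x": 0, "y": -0.23, "z": 0, "roll": 0.1}
    - {"hand": -1, "x": 0, "y": -0.31, "z": 0, "roll": 0.14}
    - {"hand": -1, "x": 0, "y": -0.39, "z": 0, "roll": 0.18}
    - {"hand": -1, "x": 0, "y": -0.47, "z": 0, "roll": 0.212}
    - {"hand": -1, "x": 0, "y": -0.55, "z": 0, "roll": 0.212}
    - {"hand": -1, "x": 0, "y": -0.63, "z": 0, "roll": 0.212}
    - {"hand": -1, "x": 0, "y": -0.71, "z": 0, "roll": 0.212}
    - {"hand": -1, "x": 0, "y": -0.79, "z": 0, "roll": 0.212}

```text
time: 2.48
tool_pos: [0.5332, -0.2636, 0.3014]
tcp_rot: [0.936, 2.999, 0.001]
wrist_force: [0.8, -0.2, 0.1]
width: 1.002
grip_force: 0.0
```

```bash
python3 -c "
from h import *
go(.533,-.404,.20,145.1)"
```

```text
t 2.4833 p [ 0.5332 -0.2636  0.3014] az 145.33 -> x,y,z [-0.1593 -0.2313  0.2027] roll 0.0013 mm 173.0 w 1.001778389975055 F [ 0.8 -0.2  0.1] g 0.0
```

Emit:
servo_tool:
  targets:
    - {"hand": -1, "x": -0.04, "y": -0.06, "z": 0.02, "roll": 0}
    - {"hand": -1, "x": -0.08, "y": -0.12, "z": 0.06, "roll": 0}
    - {"hand": -1, "x": -0.12, "y": -0.18, "z": 0.1, "roll": 0}
    - {"hand": -1, "x": -0.16, "y": -0.23, "z": 0.14, "roll": 0}
    - {"hand": -1, "x": -0.16, "y": -0.23, "z": 0.2, "roll": 0}
    - {"hand": -1, "x": -0.16, "y": -0.23, "z": 0.2, "roll": 0}
    - {"hand": -1, "x": -0.16, "y": -0.23, "z": 0.2, "roll": 0}
    - {"hand": -1, "x": -0.16, "y": -0.23, "z": 0.2, "roll": 0}

```text
time: 3.15
tool_pos: [0.5338, -0.4025, 0.2024]
tcp_rot: [0.937, 2.998, 0.001]
wrist_force: [-0.6, 0.7, 0.5]
width: 0.999
grip_force: 0.0
```

Run:
```python
from h import *
c,im=shot("wrist","w2.png"); 
hsv=cv2.cvtColor(im,cv2.COLOR_RGB2HSV); g=cv2.cvtColor(im,7)
print("pred",px(c,[.533,-.404,.028]), [im[v,u] for u,v in [(320,200),(320,185),(100,60),(320,100)]])
d=im.astype(int)
m=((d[...,0]-d[...,2]<18)&(g>150)).astype(np.uint8)
# otsu within window
m=cv2.morphologyEx(cv2.inRange(cv2.GaussianBlur(g,(5,5),0),int(cv2.threshold(g[120:290,240:400],0,255,8)[0]),255),2,np.ones((5,5)))
for k in sorted(cv2.findContours(m,0,1)[0],key=cv2.contourArea)[-4:]:
    P=np.array([pt(c,u,v,.028)[:2] for u,v in k[:,0]],np.float32)*1000; r=cv2.minAreaRect(P); b=cv2.boxPoints(r); e=max([b[1]-b[0],b[2]-b[1]],key=np.linalg.norm)
    print(np.round(r[0],1),np.round(r[1],1),np.degrees(np.arctan2(e[1],e[0]))%180, cv2.boundingRect(k))
go(.533,-.404,.004,145.1)
```

```text
pred (np.float64(319.17888802752634), np.float64(185.85638418251884)) [array([163, 157, 149], dtype=uint8), array([161, 157, 148], dtype=uint8), array([150, 141, 138], dtype=uint8), array([154, 145, 141], dtype=uint8)]
[ 724.9 -432.6] [24.7 35.1] 167.14934 (374, 301, 22, 21)
[ 637.7 -770.1] [69.  62.6] 55.238197 (134, 366, 47, 34)
[584.3 -63.8] [93.6 21.6] 3.1334412 (604, 0, 36, 84)
[ 532.7 -463.4] [914.5 488.3] 61.975864 (0, 0, 640, 400)
t 3.2 p [ 0.5342 -0.403   0.2036] az 145.3 -> x,y,z [ 0.002  -0.0031  0.3992] roll 0.0011 mm 200.0 w 0.9998146333897313 F [ 0.5  0.2 -0.1] g 0.0
```

View pics/w2.png

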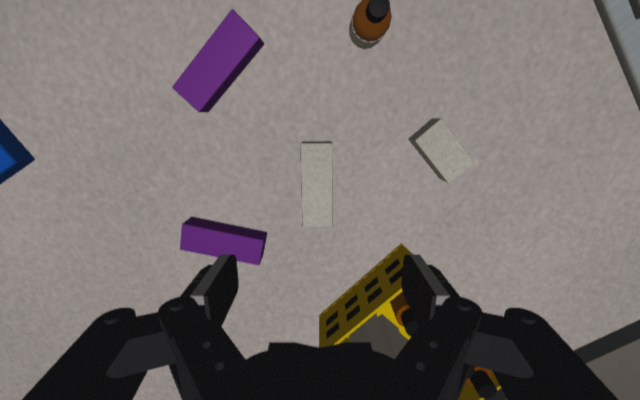

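The close view confirms the long white carton, with top-face corners (302,143), (332,142), (332,226), (303,226) and centre (317,185). The short carton is at (443,150), the purples at (218,60) and (223,241), and the crate is well clear of the fingers. Adjusting slightly, descending and gripping.

Emit:
servo_tool:
  targets:
    - {"hand": -0.6, "x": 0.004, "y": -0.006, "z": 0.08, "roll": 0}
    - {"hand": -0.6, "x": 0.004, "y": -0.006, "z": 0.16, "roll": 0}
    - {"hand": -0.6, "x": 0.004, "y": -0.006, "z": 0.24, "roll": 0}
    - {"hand": -0.6, "x": 0.004, "y": -0.006, "z": 0.32, "roll": 0}
    - {"hand": -0.6, "x": 0.004, "y": -0.006, "z": 0.37, "roll": 0}
    - {"hand": -0.6, "x": 0.004, "y": -0.006, "z": 0.398, "roll": 0}
    - {"hand": -0.6, "x": 0.004, "y": -0.006, "z": 0.398, "roll": 0}
    - {"hand": -0.6, "x": 0.004, "y": -0.006, "z": 0.398, "roll": 0}

```text
time: 3.87
tool_pos: [0.5306, -0.4058, 0.0041]
tcp_rot: [0.938, 2.996, -0.001]
wrist_force: [0.3, -0.1, 1.5]
width: 0.8
grip_force: 0.0
```

Emit:
servo_tool:
  targets:
    - {"hand": 1, "x": 0, "y": 0, "z": 0, "roll": 0}
    - {"hand": 1, "x": 0, "y": 0, "z": 0, "roll": 0}
    - {"hand": 1, "x": 0, "y": 0, "z": 0, "roll": 0}
    - {"hand": 1, "x": 0, "y": 0, "z": 0, "roll": 0}
    - {"hand": 1, "x": 0, "y": 0, "z": 0, "roll": 0}
    - {"hand": 1, "x": 0, "y": 0, "z": 0, "roll": 0}
    - {"hand": 1, "x": 0, "y": 0, "z": 0, "roll": 0}
    - {"hand": 1, "x": 0, "y": 0, "z": 0, "roll": 0}
  grip_force: 40

```text
time: 4.53
tool_pos: [0.5312, -0.4072, 0.0056]
tcp_rot: [0.939, 2.993, -0.003]
wrist_force: [0.6, 0.8, 6.8]
width: 0.41
grip_force: 42.3
```

```bash
python3 -c "
from h import *
go(.5635,.1303,.20,183.3)"
```

```text
t 4.5333 p [ 0.5312 -0.4072  0.0056] az 145.15 -> x,y,z [ 0.5592  0.9191 -0.3921] roll -0.2119 mm 573.0 w 0.4103309619863451 F [0.6 0.8 6.8] g 42.32118844985962
```

Emit:
servo_tool:
  targets:
    - {"hand": 1, "x": 0, "y": 0, "z": -0.06, "roll": 0}
    - {"hand": 1, "x": 0, "y": 0, "z": -0.14, "roll": 0}
    - {"hand": 1, "x": 0, "y": 0, "z": -0.22, "roll": 0}
    - {"hand": 1, "x": 0, "y": 0, "z": -0.3, "roll": 0}
    - {"hand": 1, "x": 0, "y": 0, "z": -0.39, "roll": 0}
    - {"hand": 1, "x": 0.03, "y": 0.05, "z": -0.39, "roll": -0.03}
    - {"hand": 1, "x": 0.07, "y": 0.11, "z": -0.39, "roll": -0.06}
    - {"hand": 1, "x": 0.11, "y": 0.18, "z": -0.39, "roll": -0.1}
    - {"hand": 1, "x": 0.15, "y": 0.24, "z": -0.39, "roll": -0.13}
    - {"hand": 1, "x": 0.19, "y": 0.31, "z": -0.39, "roll": -0.16}

```text
time: 5.37
tool_pos: [0.5394, -0.2232, 0.1985]
tcp_rot: [0.16, 3.136, -0.001]
wrist_force: [0.5, 0.8, -1.2]
width: 0.413
grip_force: 41.4
```

```bash
python3 -c "
from h import *
go(.5635,.1303,.20,183.3)"
```

```text
t 5.3667 p [ 0.5394 -0.2232  0.1985] az 174.16 -> x,y,z [ 0.024   0.7083 -0.0037] roll -0.0508 mm 354.0 w 0.4130549865615706 F [ 0.5  0.8 -1.2] g 41.414753794670105
```

Emit:
servo_tool:
  targets:
    - {"hand": 1, "x": 0, "y": 0.08, "z": 0, "roll": -0.02}
    - {"hand": 1, "x": 0.005, "y": 0.16, "z": 0, "roll": -0.05}
    - {"hand": 1, "x": 0.01, "y": 0.24, "z": 0, "roll": -0.05}
    - {"hand": 1, "x": 0.015, "y": 0.32, "z": 0, "roll": -0.05}
    - {"hand": 1, "x": 0.02, "y": 0.4, "z": 0, "roll": -0.05}
    - {"hand": 1, "x": 0.024, "y": 0.48, "z": 0, "roll": -0.05}
    - {"hand": 1, "x": 0.024, "y": 0.56, "z": 0, "roll": -0.05}
    - {"hand": 1, "x": 0.024, "y": 0.62, "z": 0, "roll": -0.05}
    - {"hand": 1, "x": 0.024, "y": 0.67, "z": 0, "roll": -0.05}
    - {"hand": 1, "x": 0.024, "y": 0.7, "z": 0, "roll": -0.05}

```text
time: 6.2
tool_pos: [0.5648, 0.1282, 0.1984]
tcp_rot: [-0.084, 3.139, 0.002]
wrist_force: [-0.9, -0.3, -0.4]
width: 0.414
grip_force: 41.4
```

Emit:
servo_tool:
  targets:
    - {"hand": 1, "x": 0, "y": 0, "z": 0, "roll": 0}
    - {"hand": 1, "x": 0, "y": 0, "z": 0, "roll": 0}
    - {"hand": 1, "x": 0, "y": 0, "z": 0, "roll": 0}

```text
time: 6.45
tool_pos: [0.5646, 0.1245, 0.1977]
tcp_rot: [-0.081, 3.14, -0.001]
wrist_force: [0.0, -0.4, -0.7]
width: 0.412
grip_force: 41.4
```

Run:
```python
from h import *
go(.5635,.1303,.025,183.3)
c,im=shot("wrist","w3.png")
cv2.imwrite("pics/w3c.png",cv2.resize(im[100:330,200:440],(626,600),interpolation=2))
```

```text
t 6.45 p [0.5646 0.1245 0.1977] az -177.04 -> x,y,z [0.0017 0.0118 0.3453] roll -0.0019 mm 173.0 w 0.4119031777165412 F [ 0.  -0.4 -0.7] g 41.398433446884155
```

View pics/w3c.png

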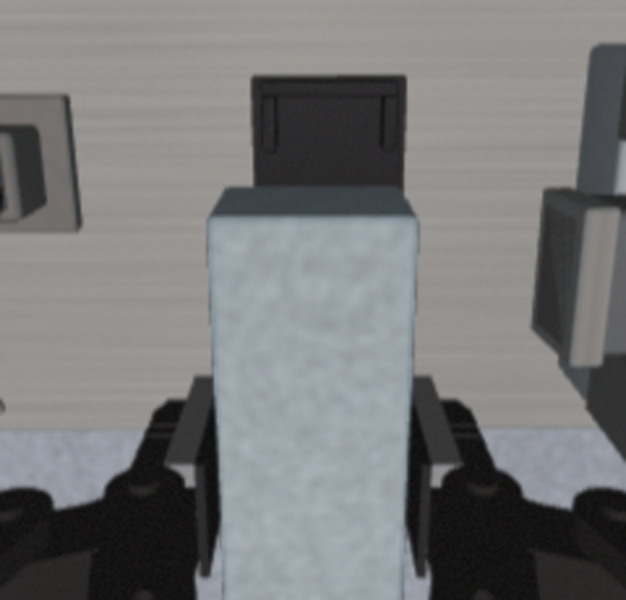

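Run:
```python
from h import *
c=cam("wrist"); s=bot.read_state(); M=R.from_rotvec(s["tcp_rot"]).as_matrix(); p=s["tool_pos"]
f=600/230
q=lambda x,y:(200+x/f-.5,100+y/f-.5)
for n,x,y,z in [("cartL",208,217,p[2]+.0224),("cartR",416,217,p[2]+.0224),("edgeL",219,500,p[2]+.0224),("edgeR",404,500,p[2]+.0224)]:
    w=pt(c,*q(x,y),z); print(n,(w*1e3).round(1),"tool",(M.T@(w-p)*1e3).round(1))
for n,x,y in [("crL",252,76),("crR",406,76),("midL",256,180),("midR",403,180),("wall",276,95),("wall",383,95)]:
    print(n,(pt(c,*q(x,y),.034)*1e3).round(1),(pt(c,*q(x,y),.012)*1e3).round(1))
```

```text
cartL [516.  103.3 220. ] tool [ 49.6 -18.4 -22.4]
cartR [514.3 137.6 220. ] tool [ 49.6  15.9 -22.4]
edgeL [570.1 105.8 220. ] tool [ -4.5 -18.6 -22.4]
edgeR [568.3 140.4 220. ] tool [ -4.5  15.9 -22.4]
crL [501.5  95.5  34. ] [502.5  93.8  12. ]
crR [498.4 157.1  34. ] [499.1 159.8  12. ]
midL [543.4  98.3  34. ] [547.4  96.8  12. ]
midR [540.2 159.5  34. ] [544.  162.4  12. ]
wall [508.4 105.4  34. ] [509.9 104.4  12. ]
wall [506.2 148.5  34. ] [507.6 150.6  12. ]
```

Emit:
servo_tool:
  targets:
    - {"hand": 1, "x": 0.002, "y": 0.013, "z": 0.08, "roll": -0.002}
    - {"hand": 1, "x": 0.002, "y": 0.013, "z": 0.16, "roll": -0.002}
    - {"hand": 1, "x": 0.002, "y": 0.013, "z": 0.22, "roll": -0.002}
    - {"hand": 1, "x": 0.002, "y": 0.013, "z": 0.25, "roll": -0.002}
    - {"hand": 1, "x": 0.002, "y": 0.013, "z": 0.25, "roll": -0.002}
    - {"hand": 1, "x": 0.002, "y": 0.013, "z": 0.25, "roll": -0.002}
    - {"hand": 1, "x": 0.002, "y": 0.013, "z": 0.25, "roll": -0.002}

```text
time: 7.08
tool_pos: [0.5648, 0.1311, 0.074]
tcp_rot: [-0.089, 3.138, 0.0]
wrist_force: [0.7, 0.4, -0.1]
width: 0.411
grip_force: 41.4
```

```bash
python3 -c "
from h import *
go(.5633,.131,.0265,183.3)"
```

```text
t 7.0833 p [0.5648 0.1311 0.074 ] az -176.75 -> x,y,z [0.0033 0.     0.0949] roll -0.0003 mm 47.0 w 0.41116899319938455 F [ 0.7  0.4 -0.1] g 41.378992795944214
```

Emit:
servo_tool:
  targets:
    - {"hand": 1, "x": 0.003, "y": 0, "z": 0.02, "roll": 0}
    - {"hand": 1, "x": 0.003, "y": 0, "z": 0.04, "roll": 0}
    - {"hand": 1, "x": 0.003, "y": 0, "z": 0.055, "roll": 0}
    - {"hand": 1, "x": 0.003, "y": 0, "z": 0.07, "roll": 0}
    - {"hand": 1, "x": 0.003, "y": 0, "z": 0.08, "roll": 0}
    - {"hand": 1, "x": 0.003, "y": 0, "z": 0.088, "roll": 0}
    - {"hand": 1, "x": 0.003, "y": 0, "z": 0.093, "roll": 0}
    - {"hand": 1, "x": 0.003, "y": 0, "z": 0.095, "roll": 0}
    - {"hand": 1, "x": 0.003, "y": 0, "z": 0.095, "roll": 0}

```text
time: 7.83
tool_pos: [0.5617, 0.1316, 0.0257]
tcp_rot: [0.091, -3.14, 0.0]
wrist_force: [-3.0, 0.4, 4.6]
width: 0.416
grip_force: 42.2
```

```bash
python3 -c "
from h import *
go(.5633,.131,.0265,183.3)"
```

```text
t 7.8333 p [0.5617 0.1316 0.0257] az -176.67 -> x,y,z [-0.003  -0.0014 -0.0016] roll 0.0002 mm 2.0 w 0.4157244690523562 F [-3.   0.4  4.6] g 42.1514618396759
```

Seated height matches what I expected. Releasing and lifting.

Emit:
servo_tool:
  targets:
    - {"hand": -0.6, "x": 0, "y": 0, "z": 0, "roll": 0}
    - {"hand": -0.6, "x": 0, "y": 0, "z": 0, "roll": 0}
    - {"hand": -0.6, "x": 0, "y": 0, "z": 0, "roll": 0}
    - {"hand": -0.6, "x": 0, "y": 0, "z": 0, "roll": 0}
    - {"hand": -0.6, "x": 0, "y": 0, "z": 0, "roll": 0}
    - {"hand": -0.6, "x": 0, "y": 0, "z": 0, "roll": 0}

```text
time: 8.33
tool_pos: [0.5618, 0.1315, 0.0247]
tcp_rot: [0.091, -3.14, 0.0]
wrist_force: [-0.2, 0.2, -1.6]
width: 0.798
grip_force: 0.0
```

Emit:
servo_tool:
  targets:
    - {"hand": -0.6, "x": 0, "y": 0, "z": -0.04, "roll": 0}
    - {"hand": -0.6, "x": 0, "y": 0, "z": -0.1, "roll": 0}
    - {"hand": -0.6, "x": 0, "y": 0, "z": -0.18, "roll": 0}
    - {"hand": -0.6, "x": 0, "y": 0, "z": -0.26, "roll": 0}
    - {"hand": 0, "x": 0, "y": 0, "z": -0.34, "roll": 0}
    - {"hand": 0, "x": 0.04, "y": 0, "z": -0.36, "roll": 0}
    - {"hand": 1, "x": 0.1, "y": 0, "z": -0.36, "roll": 0}
    - {"hand": 1, "x": 0.1, "y": 0, "z": -0.36, "roll": 0}
    - {"hand": 1, "x": 0.1, "y": 0, "z": -0.36, "roll": 0}

```text
time: 9.08
tool_pos: [0.5108, 0.1286, 0.2048]
tcp_rot: [-0.091, 3.14, 0.0]
wrist_force: [0.6, -0.5, -1.1]
width: 0.091
grip_force: 0.0
```

Run:
```python
from h import *
go(.5445,-.0125,.14,183.3)
c,im=shot("wrist","w4.png")
print("pred cradle",px(c,[.5635,.1305,.048]))
cv2.imwrite("pics/w4c.png",cv2.resize(im[80:330,120:440],(768,600),interpolation=2))
```

```text
t 9.0833 p [0.5108 0.1286 0.2048] az -176.66 -> x,y,z [-0.0509 -0.2856  0.1297] roll 0.0002 mm 159.0 w 0.09053125446301132 F [ 0.6 -0.5 -1.1] g 0.0
pred cradle (np.float64(319.32023801809527), np.float64(234.8317252996211))
```

View pics/w4c.png

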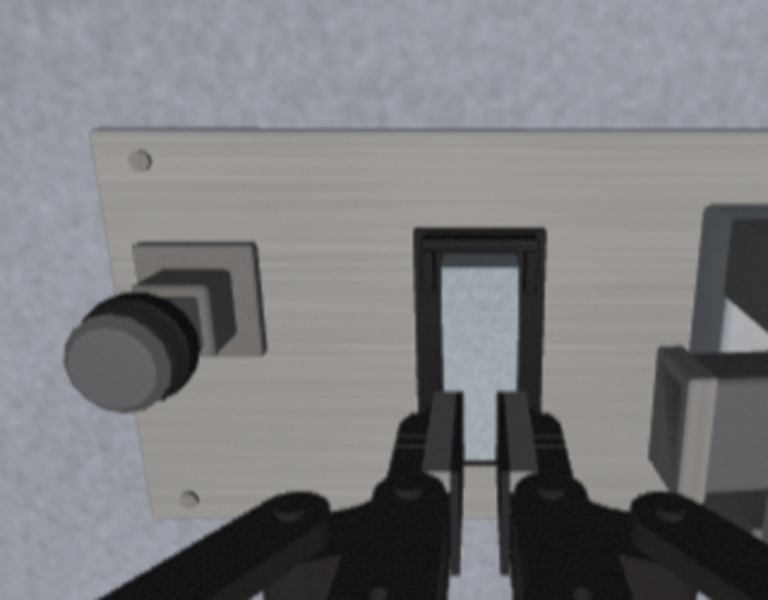

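The carton lies inside the cradle walls, at crop (440–520, 255–462). The cap centre is at crop (117,365), and the fingers are shut. Checking the cap ray once more, then moving above it.

Run:
```python
from h import *
c=cam("wrist")
for z in(.095,.105,.115): print((pt(c,168.2,231.6,z)*1e3).round(1))
```

```text
[549.  -15.6  95. ]
[544.5 -10.1 105. ]
[539.9  -4.5 115. ]
```

Emit:
servo_tool:
  targets:
    - {"hand": 1, "x": -0.02, "y": -0.07, "z": 0, "roll": 0}
    - {"hand": 1, "x": -0.04, "y": -0.14, "z": 0, "roll": 0}
    - {"hand": 1, "x": -0.051, "y": -0.21, "z": 0.02, "roll": 0}
    - {"hand": 1, "x": -0.051, "y": -0.286, "z": 0.06, "roll": 0}
    - {"hand": 1, "x": -0.051, "y": -0.286, "z": 0.12, "roll": 0}
    - {"hand": 1, "x": -0.051, "y": -0.286, "z": 0.12, "roll": 0}
    - {"hand": 1, "x": -0.051, "y": -0.286, "z": 0.12, "roll": 0}
    - {"hand": 1, "x": -0.051, "y": -0.286, "z": 0.12, "roll": 0}

```text
time: 9.8
tool_pos: [0.5463, -0.0121, 0.1452]
tcp_rot: [0.092, -3.14, -0.001]
wrist_force: [0.1, 0.5, 0.6]
width: -0.003
grip_force: 0.0
```

```bash
python3 -c "
from h import *
go(.5445,-.0125,.115,183.3)"
```

```text
t 9.8 p [ 0.5463 -0.0121  0.1452] az -176.66 -> x,y,z [ 0.0037 -0.0006  0.0604] roll 0.0002 mm 30.0 w -0.0027774613079068785 F [0.1 0.5 0.6] g 0.0
```

Emit:
servo_tool:
  targets:
    - {"hand": 1, "x": 0.003, "y": 0, "z": 0.02, "roll": 0}
    - {"hand": 1, "x": 0.003, "y": 0, "z": 0.04, "roll": 0}
    - {"hand": 1, "x": 0.003, "y": 0, "z": 0.056, "roll": 0}
    - {"hand": 1, "x": 0.003, "y": 0, "z": 0.066, "roll": 0}
    - {"hand": 1, "x": 0.003, "y": 0, "z": 0.07, "roll": 0}
    - {"hand": 1, "x": 0.003, "y": 0, "z": 0.07, "roll": 0}
    - {"hand": 1, "x": 0.003, "y": 0, "z": 0.07, "roll": 0}

```text
time: 10.38
tool_pos: [0.5442, -0.0126, 0.1097]
tcp_rot: [0.091, -3.14, -0.0]
wrist_force: [-0.6, -0.3, -0.8]
width: -0.001
grip_force: 0.0
```

Emit:
servo_tool:
  targets:
    - {"hand": 1, "x": 0, "y": 0, "z": 0.002, "roll": 0}
    - {"hand": 1, "x": 0, "y": 0, "z": 0.004, "roll": 0}
    - {"hand": 1, "x": 0, "y": 0, "z": 0.004, "roll": 0}

```text
time: 10.63
tool_pos: [0.5443, -0.0128, 0.1079]
tcp_rot: [-0.091, 3.14, -0.0]
wrist_force: [-0.6, 0.0, -0.8]
width: -0.001
grip_force: 0.0
```

Emit:
servo_tool:
  targets:
    - {"hand": 1, "x": 0, "y": 0, "z": 0.002, "roll": 0}
    - {"hand": 1, "x": 0, "y": 0, "z": 0.004, "roll": 0}
    - {"hand": 1, "x": 0, "y": 0, "z": 0.004, "roll": 0}

```text
time: 10.88
tool_pos: [0.5444, -0.0128, 0.1059]
tcp_rot: [-0.091, 3.14, -0.0]
wrist_force: [-0.1, 0.5, 1.6]
width: 0.003
grip_force: 0.7
```

Emit:
servo_tool:
  targets:
    - {"hand": 1, "x": 0, "y": 0, "z": 0.002, "roll": 0}
    - {"hand": 1, "x": 0, "y": 0, "z": 0.004, "roll": 0}
    - {"hand": 1, "x": 0, "y": 0, "z": 0.004, "roll": 0}

```text
time: 11.13
tool_pos: [0.5444, -0.0128, 0.1039]
tcp_rot: [-0.091, 3.14, -0.0]
wrist_force: [-0.5, 0.4, 1.8]
width: -0.001
grip_force: 1.0
```

Emit:
servo_tool:
  targets:
    - {"hand": 1, "x": 0, "y": 0, "z": 0.002, "roll": 0}
    - {"hand": 1, "x": 0, "y": 0, "z": 0.002, "roll": 0}
    - {"hand": 1, "x": 0, "y": 0, "z": 0.002, "roll": 0}

```text
time: 11.38
tool_pos: [0.5444, -0.0128, 0.103]
tcp_rot: [-0.091, 3.14, -0.0]
wrist_force: [0.9, -0.7, 2.1]
width: -0.001
grip_force: 1.2
```

Emit:
servo_tool:
  targets:
    - {"hand": 1, "x": 0, "y": 0, "z": 0.002, "roll": 0}
    - {"hand": 1, "x": 0, "y": 0, "z": 0.002, "roll": 0}
    - {"hand": 1, "x": 0, "y": 0, "z": 0.002, "roll": 0}

```text
time: 11.63
tool_pos: [0.5444, -0.0127, 0.1019]
tcp_rot: [-0.091, 3.14, -0.0]
wrist_force: [-1.0, 0.2, 2.7]
width: -0.002
grip_force: 1.3
```

Emit:
servo_tool:
  targets:
    - {"hand": 1, "x": 0, "y": 0, "z": 0.002, "roll": 0}
    - {"hand": 1, "x": 0, "y": 0, "z": 0.002, "roll": 0}
    - {"hand": 1, "x": 0, "y": 0, "z": 0.002, "roll": 0}

```text
time: 11.88
tool_pos: [0.5443, -0.0128, 0.1008]
tcp_rot: [-0.091, 3.14, -0.0]
wrist_force: [1.1, -0.3, 2.4]
width: 0.003
grip_force: 1.4
```

Emit:
servo_tool:
  targets:
    - {"hand": 1, "x": 0, "y": 0, "z": 0.001, "roll": 0}
    - {"hand": 1, "x": 0, "y": 0, "z": 0.001, "roll": 0}
    - {"hand": 1, "x": 0, "y": 0, "z": 0.001, "roll": 0}

```text
time: 12.13
tool_pos: [0.5444, -0.0128, 0.1006]
tcp_rot: [-0.091, 3.14, -0.0]
wrist_force: [0.3, -0.0, 5.2]
width: -0.001
grip_force: 2.3
```

Emit:
servo_tool:
  targets:
    - {"hand": 1, "x": 0, "y": 0, "z": 0.001, "roll": 0}
    - {"hand": 1, "x": 0, "y": 0, "z": 0.001, "roll": 0}
    - {"hand": 1, "x": 0, "y": 0, "z": 0.001, "roll": 0}

```text
time: 12.38
tool_pos: [0.5445, -0.0127, 0.1005]
tcp_rot: [-0.091, 3.14, -0.0]
wrist_force: [-0.1, -0.5, 6.9]
width: 0.003
grip_force: 3.6
```

Emit:
servo_tool:
  targets:
    - {"hand": 1, "x": 0, "y": 0, "z": 0.001, "roll": 0}
    - {"hand": 1, "x": 0, "y": 0, "z": 0.001, "roll": 0}
    - {"hand": 1, "x": 0, "y": 0, "z": 0.001, "roll": 0}

```text
time: 12.63
tool_pos: [0.5446, -0.0128, 0.1005]
tcp_rot: [-0.091, 3.139, -0.0]
wrist_force: [-1.4, -0.4, 9.3]
width: 0.002
grip_force: 4.8
```

At the halfway stop (z≈0.1005). Easing off slightly and holding.

Emit:
servo_tool:
  targets:
    - {"hand": 1, "x": 0, "y": 0, "z": -0.001, "roll": 0}
    - {"hand": 1, "x": 0, "y": 0, "z": -0.001, "roll": 0}
    - {"hand": 1, "x": 0, "y": 0, "z": -0.001, "roll": 0}
    - {"hand": 1, "x": 0, "y": 0, "z": -0.001, "roll": 0}
    - {"hand": 1, "x": 0, "y": 0, "z": -0.001, "roll": 0}
    - {"hand": 1, "x": 0, "y": 0, "z": -0.001, "roll": 0}
    - {"hand": 1, "x": 0, "y": 0, "z": -0.001, "roll": 0}
    - {"hand": 1, "x": 0, "y": 0, "z": -0.001, "roll": 0}
    - {"hand": 1, "x": 0, "y": 0, "z": -0.001, "roll": 0}
    - {"hand": 1, "x": 0, "y": 0, "z": -0.001, "roll": 0}

```text
time: 13.47
tool_pos: [0.5445, -0.0128, 0.1005]
tcp_rot: [-0.091, 3.139, -0.0]
wrist_force: [-0.5, -0.8, 7.0]
width: -0.003
grip_force: 3.6
```

Emit:
servo_tool:
  targets:
    - {"hand": 1, "x": 0, "y": 0, "z": 0, "roll": 0}
    - {"hand": 1, "x": 0, "y": 0, "z": 0, "roll": 0}
    - {"hand": 1, "x": 0, "y": 0, "z": 0, "roll": 0}
    - {"hand": 1, "x": 0, "y": 0, "z": 0, "roll": 0}
    - {"hand": 1, "x": 0, "y": 0, "z": 0, "roll": 0}
    - {"hand": 1, "x": 0, "y": 0, "z": 0, "roll": 0}
    - {"hand": 1, "x": 0, "y": 0, "z": 0, "roll": 0}
    - {"hand": 1, "x": 0, "y": 0, "z": 0, "roll": 0}
    - {"hand": 1, "x": 0, "y": 0, "z": 0, "roll": 0}
    - {"hand": 1, "x": 0, "y": 0, "z": 0, "roll": 0}

```text
time: 14.3
tool_pos: [0.5445, -0.0127, 0.1005]
tcp_rot: [-0.091, 3.14, -0.0]
wrist_force: [-1.0, -0.5, 7.2]
width: 0.003
grip_force: 3.6
```

Emit:
servo_tool:
  targets:
    - {"hand": 1, "x": 0, "y": 0, "z": 0, "roll": 0}
    - {"hand": 1, "x": 0, "y": 0, "z": 0, "roll": 0}
    - {"hand": 1, "x": 0, "y": 0, "z": 0, "roll": 0}
    - {"hand": 1, "x": 0, "y": 0, "z": 0, "roll": 0}
    - {"hand": 1, "x": 0, "y": 0, "z": 0, "roll": 0}
    - {"hand": 1, "x": 0, "y": 0, "z": 0, "roll": 0}
    - {"hand": 1, "x": 0, "y": 0, "z": 0, "roll": 0}
    - {"hand": 1, "x": 0, "y": 0, "z": 0, "roll": 0}
    - {"hand": 1, "x": 0, "y": 0, "z": 0, "roll": 0}
    - {"hand": 1, "x": 0, "y": 0, "z": 0, "roll": 0}

```text
time: 15.13
tool_pos: [0.5445, -0.0128, 0.1005]
tcp_rot: [-0.091, 3.14, -0.0]
wrist_force: [-0.8, -1.2, 7.4]
width: 0.001
grip_force: 3.6
```

Run:
```python
from h import *
a=cv2.imread('pics/w4.png')
c,im=shot("wrist","w5.png")
# expected nose pixel at labeller y=75 (parked) and 15 (out), z=.1
o=np.array([.5635,.1303]); yv=np.array([-np.sin(np.radians(3.3)),np.cos(np.radians(3.3))])
for d in(.075,.015): print(d,px(c,[*(o+d*yv),.1]))
cv2.imwrite("pics/w5c.png",cv2.resize(im[40:340,220:620],(800,600),interpolation=2))
```

```text
0.075 (np.float64(688.9036118550438), np.float64(301.26444320894007))
0.015 (np.float64(587.1955949530746), np.float64(301.28087907904313))
```

View pics/w5c.png

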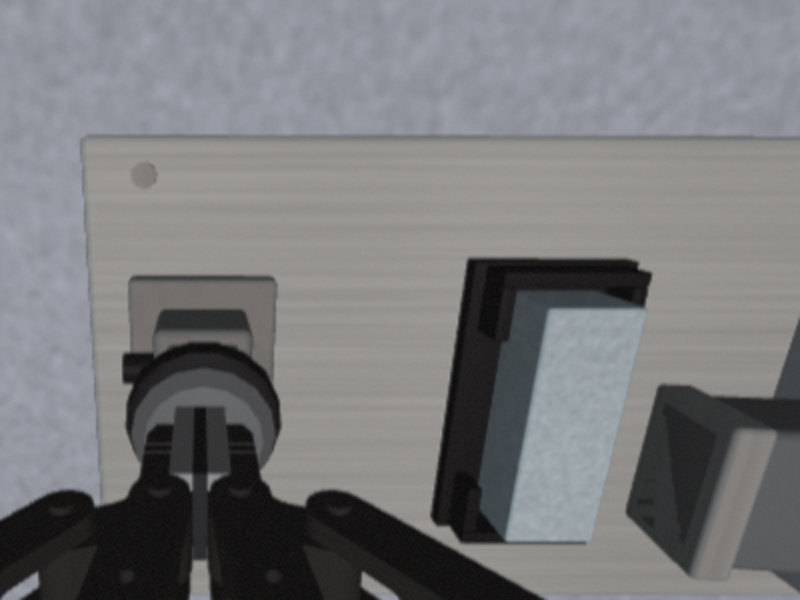

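The nose's front face spans crop (630–730, 385–575), which is far left of the parked prediction of u≈689. Checking its run-out numerically.

Run:
```python
from h import *
c,im=shot("wrist","w6.png"); o=np.array([.5635,.1303,0]); a=np.radians(3.3)
for n,u,v,z in [("low front",220+630/2,40+515/2,.08),("low back",220+660/2,40+385/2,.08),("top front",220+690/2,40+575/2,.12),("top back",220+732/2,40+430/2,.12)]:
    d=pt(c,u,v,z)-o; print(n,"lab x,y mm",((d[0]*np.cos(a)+d[1]*np.sin(a))*1e3).round(1),((-d[0]*np.sin(a)+d[1]*np.cos(a))*1e3).round(1))
im5=cv2.imread('pics/w5.png').astype(int); im=im[...,::-1].astype(int); print("change",np.abs(im-im5)[200:330,500:639].mean(), np.abs(im-im5)[60:100,300:400].mean())
```

```text
low front lab x,y mm 11.7 1.5
low back lab x,y mm -35.3 0.1
top front lab x,y mm 1.4 -14.4
top back lab x,y mm -40.7 -15.2
change 1.3828076000737872 0.5998333333333333
```

The head is fully out: nose near labeller y≈0–15 mm instead of 75. It was held for over 3 s and isn't moving. Pressing the second stage.

Emit:
servo_tool:
  targets:
    - {"hand": 1, "x": 0, "y": 0, "z": 0.004, "roll": 0}
    - {"hand": 1, "x": 0, "y": 0, "z": 0.008, "roll": 0}
    - {"hand": 1, "x": 0, "y": 0, "z": 0.012, "roll": 0}
    - {"hand": 1, "x": 0, "y": 0, "z": 0.015, "roll": 0}
    - {"hand": 1, "x": 0, "y": 0, "z": 0.015, "roll": 0}
    - {"hand": 1, "x": 0, "y": 0, "z": 0.015, "roll": 0}
    - {"hand": 1, "x": 0, "y": 0, "z": 0.015, "roll": 0}

```text
time: 15.82
tool_pos: [0.5449, -0.0128, 0.0944]
tcp_rot: [-0.091, 3.139, -0.0]
wrist_force: [-4.0, 0.3, 14.6]
width: -0.001
grip_force: 7.4
```

Emit:
servo_tool:
  targets:
    - {"hand": 1, "x": 0, "y": 0, "z": 0, "roll": 0}
    - {"hand": 1, "x": 0, "y": 0, "z": 0, "roll": 0}
    - {"hand": 1, "x": 0, "y": 0, "z": -0.01, "roll": 0}
    - {"hand": 1, "x": 0, "y": 0, "z": -0.03, "roll": 0}
    - {"hand": 1, "x": 0, "y": 0, "z": -0.06, "roll": 0}
    - {"hand": 1, "x": 0, "y": 0, "z": -0.12, "roll": 0}
    - {"hand": 1, "x": 0, "y": 0, "z": -0.18, "roll": 0}
    - {"hand": 1, "x": 0, "y": 0, "z": -0.24, "roll": 0}
    - {"hand": 1, "x": 0, "y": 0, "z": -0.24, "roll": 0}
    - {"hand": 1, "x": 0, "y": 0, "z": -0.24, "roll": 0}

```text
time: 16.65
tool_pos: [0.5452, -0.0127, 0.2141]
tcp_rot: [-0.091, 3.137, -0.0]
wrist_force: [-0.5, -0.0, -0.6]
width: 0.001
grip_force: 0.0
```

Emit:
servo_tool:
  targets:
    - {"hand": 1, "x": 0, "y": 0, "z": 0, "roll": 0}
    - {"hand": 1, "x": 0, "y": 0, "z": 0, "roll": 0}
    - {"hand": 1, "x": 0, "y": 0, "z": 0, "roll": 0}
    - {"hand": 1, "x": 0, "y": 0, "z": 0, "roll": 0}
    - {"hand": 1, "x": 0, "y": 0, "z": 0, "roll": 0}
    - {"hand": 1, "x": 0, "y": 0, "z": 0, "roll": 0}
    - {"hand": 1, "x": 0, "y": 0, "z": 0, "roll": 0}
    - {"hand": 1, "x": 0, "y": 0, "z": 0, "roll": 0}
    - {"hand": 1, "x": 0, "y": 0, "z": 0, "roll": 0}
    - {"hand": 1, "x": 0, "y": 0, "z": 0, "roll": 0}

```text
time: 17.48
tool_pos: [0.5442, -0.0127, 0.2124]
tcp_rot: [-0.091, 3.14, 0.0]
wrist_force: [-0.2, 0.4, 0.7]
width: 0.001
grip_force: 0.0
```

Emit:
servo_tool:
  targets:
    - {"hand": 1, "x": 0, "y": 0, "z": 0, "roll": 0}
    - {"hand": 1, "x": 0, "y": 0, "z": 0, "roll": 0}
    - {"hand": 1, "x": 0, "y": 0, "z": 0, "roll": 0}
    - {"hand": 1, "x": 0, "y": 0, "z": 0, "roll": 0}
    - {"hand": 1, "x": 0, "y": 0, "z": 0, "roll": 0}
    - {"hand": 1, "x": 0, "y": 0, "z": 0, "roll": 0}
    - {"hand": 1, "x": 0, "y": 0, "z": 0, "roll": 0}
    - {"hand": 1, "x": 0, "y": 0, "z": 0, "roll": 0}
    - {"hand": 1, "x": 0, "y": 0, "z": 0, "roll": 0}
    - {"hand": 1, "x": 0, "y": 0, "z": 0, "roll": 0}

```text
time: 18.32
tool_pos: [0.5442, -0.0128, 0.2123]
tcp_rot: [0.091, -3.14, 0.0]
wrist_force: [-0.0, -0.4, 1.0]
width: 0.002
grip_force: 0.0
```

```bash
python3 -c "
from h import *
c,im=shot('wrist','w7.png'); g=cv2.cvtColor(im,7)
u,v=px(c,[.5635,.1303,.048]); print(u,v)
# bright carton top region near prediction
m=np.zeros_like(g); x0,x1,y0,y1=int(u-45),int(u+45),int(v-70),int(v+70); m[y0:y1,x0:x1]=cv2.threshold(g[y0:y1,x0:x1],0,255,8)[1]
m=(g<50).astype(np.uint8); d=np.zeros_like(m); d[y0:y1,x0:x1]=m[y0:y1,x0:x1]
print(cv2.boundingRect(d))
cv2.imwrite('pics/w7c.png',cv2.resize(im[60:360,200:600],(800,600)))
print(bot.read_state()['wrist_force'],bot.read_state()['time'])"
```

```text
444.2340584836882 211.9179740237203
(403, 154, 67, 99)
[ 0.13612448  0.04340814 -0.19225446] 18.3667
```

View pics/w7c.png

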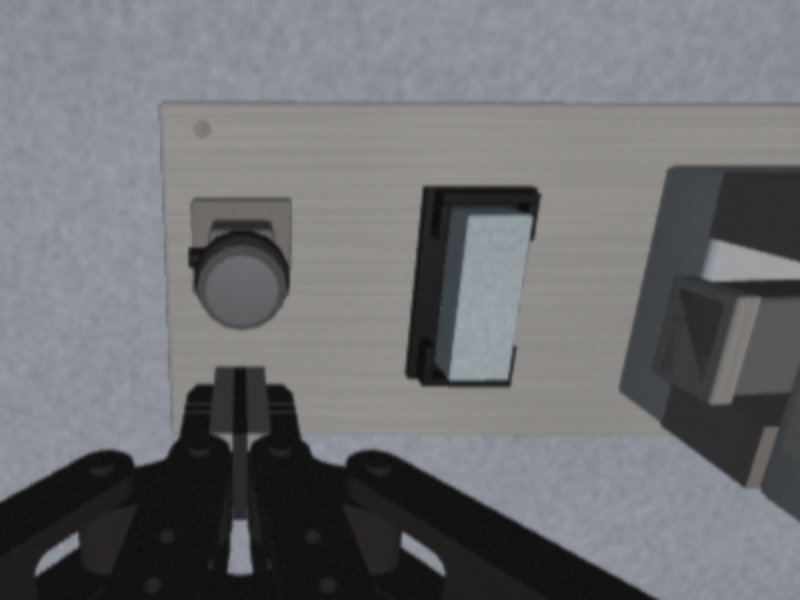

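The carton lies in the cradle, corners (465,210) to (515,381) in the crop. The cap is up, the head is back near its housing, and the arm is clear. Handing in.

```bash
python3 -c "
from h import *
print(ticket.finish_job())"
```

```text
the job is handed in; nothing more can be done
None
```

I handed the job in at about 18 s with every step done by my own measurements, but no verdict came back: the long carton is in the cradle, the label was applied with the head fully out, the trigger is up and the arm is clear; I kept clear of the short carton and vial but did not re-check them at the end.

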